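# Park the sample vial under the dosing nozzle

## Robot

A 6-joint arm with a two-finger parallel gripper is mounted at the origin on the work surface. World frame = base frame: x ahead of the robot, y to its left, z up, the work surface at z = 0. Lengths are in mm, angles in degrees, forces in N, time in s.
With the tool pointing down it reaches from about 300 to 850 mm from the base axis. Payload 4.2 kg.
Tool frame: the origin (TCP) lies midway between the tips of the shut fingers; the grasp point (between the pads) lies 19 mm behind it; z points along the fingers, y is the line along which they close (so a half turn about z gives the same grasp; the last joint's range is limited). The gripper opens to 91 mm and grips with 3 to 60 N. Pads are 32 mm wide; open, the fingers measure 118 mm over their backs; the gripper's body (76 mm by 178 mm) begins 60 mm behind the grasp point.
Start: joints at [-74.599, 18.312, 89.639, -0, 72.044, -1.146], TCP at [163.764, -551.203, 213.976] pointing down, gripper open.
Joint ranges: [-177.97, 177.97], [-48.28, 115.42], [12.27, 149.76], [-77.06, 257.06], [2.81, 150.46], [-146.56, 146.56]. Speed limits (degrees/s): [147.25, 147.25, 180, 180, 180, 180].

## Interface

Orientations are given as [roll, pitch, yaw] about the fixed x, y, z axes, in that order (R = Rz(yaw) Ry(pitch) Rx(roll)).
In Python, from workcell import env gives the robot as it stands.
- The arm moves only by the shell command python3 drive.py 'ROWS' [OPENING] [FORCE]. ROWS is 1 to 8 rows, parted by semicolons, with the numbers parted by spaces; each row has 6 numbers: dx, dy, dz in units of 100 mm, then a rotation vector rx, ry, rz in degrees; each row shifts and turns the commanded pose from where the row before left it, along the tool's axes as they then stand; what a row does not reach is not made up. A row lasts 1/10 s, in which the tool goes at most 50 mm and 8.59 degrees, less where a joint would pass 70% of its speed; a pose out of reach is approached as far as the arm can. OPENING is the finger opening in mm, set as the command begins (- or left out keeps the last). The fingers move at their own pace and stop on an object; FORCE is the grip in N (left out, the last holds). Time passes only in rows, so rows that do not move let the fingers close. It prints the time, the measured TCP pose, the force, the opening and the grip force at its end. Input that does not fit is refused with a message, and nothing moves.
- env.state(): the state, without advancing time (a new reading comes with each control period).
- env.grab_frame(name): name is "scene" or "top" or "wrist"; returns the picture (420x560x3 uint8, blue, green, red); there is no depth.
- env.camera_model(name): a dict with "fx", "fy", "cx", "cy" (pixels), "T" (4x4, takes a point from camera to world coordinates). Camera axes: x right, y up, looking along -z (the intrinsics and any distortion apply to the point x, -y, -z); pixel columns grow to the right and rows downward; lengths in mm; the calibration is good to about 2 mm. A picture is of the moment at which its call begins: read the wrist's pose just before it. camera_model takes no time and is no camera call; for the wrist camera it gives the pose at the moment of the call.
- env.job_done(): hands the job in; it is judged then, once.
The state is a dict: "time_s": time; "qpos": joint angles; "qvel": joint speeds; "effort": joint torques, N m; "ee_pos": TCP position; "ee_rot": TCP orientation; "force": force on the tool from outside, world axes, zero at the start; "torque": the same for the moment, N m; "gripper_width": finger opening in mm; "gripper_force": force on a finger pad.
Only numpy, scipy, OpenCV 4.12 (cv2) and the standard library are available. Lean on these libraries where they do the work, as an engineer would, in place of code of your own. Each camera call takes 0.05 s, during which the arm holds its last target. There are 200 camera calls.

## Task

Stand the empty amber sample vial upright in the white socket of the slide's carriage, all the way down, and let go of it. Then take the carriage by its red tab and slide it along the rail towards the dosing nozzle until you feel its ball detent drop into the notch, with the vial right under the nozzle; do not run past the notch. Finish there still gripping the tab with the carriage held at the notch, and leave the blue bottles, the flask and the jar where they stand.

Things in the scene. Friction and masses are not known exactly. Their poses are not given: they have to be found in the camera images.
- vial: Empty amber glass sample vial, loose, standing on the table, 20 to 45 g: body 22 mm diameter for the lower 60 mm, then a 18 mm neck up to 70 mm; the foot is bevelled to 18 mm over its last 3 mm. Origin: centre of its underside, z up.
- rail: The filling slide, fixed to the table: a dark steel base plate 200 x 370 mm, 10 mm thick, with a guide rail along its own y axis. Origin on the table; its y axis is the rail's direction (+y is the end where the carriage starts), its -x side is nearest the robot, z up; the plate reaches from x = -75 to +125 mm.
- carriage (a joint): Position of the carriage on the rail (m): grows as it slides along the rail's own -y direction, towards the nozzle and then past it; 0 at the +y end, 0.23 at the -y end. Sliding drag 1 to 1.5 N off the brass strip. It starts at 0 to 0.035.
- bore (a point): Centre of the mouth of the round socket in the white 46 x 46 mm block on the carriage; the mouth is 56 mm above the table, the socket is 25 mm in diameter with a bevelled rim and 22 mm deep, with a flat floor. Its axes are the rail's. The tab is 90 mm from it, towards the rail's -x.
- tab (a point): Centre of the top of the red tab on the carriage, 76 mm above the table: an upright block 26 mm along the rail's x and 14 mm along the rail's y, standing 42 mm above the carriage plate, whose top is 34 mm above the table. Pinch it from above, fingers closing along the rail. Its axes are the rail's.
- nozzle (a point): Tip of the steel dosing nozzle, 116 mm above the table, pointing down; fixed, but clamped at another place along the rail each time. The carriage is in the notch when the socket's centre is straight under it. Its white arm is up to 163 mm high; the post, 65 mm farther along the rail's +x, carries an amber bottle up to 225 mm. Its axes are the rail's.
- station: The nozzle's post with the brass index strip on the base plate. A sprung ball under the carriage rides up a shallow ramp from 65 mm before the notch (steady push 2 to 3 N), then drops 3 mm into a 10 mm wide notch: it pulls the carriage in over the last 4 mm, then resists steeply; it takes 15 to 20 N to force it out. Origin on the table, on the rail's centre line at the notch; axes as the rail's.
- dropper1: Small cobalt-blue glass dropper bottle with brass collar and black rubber bulb, 35 mm diameter, 107 mm tall, loose; a bystander. Origin: centre of its underside, z up.
- dropper2: Small cobalt-blue glass dropper bottle with brass collar and black rubber bulb, 35 mm diameter, 107 mm tall, loose; a bystander. Origin: centre of its underside, z up.
- dropper3: Small cobalt-blue glass dropper bottle with brass collar and black rubber bulb, 35 mm diameter, 114 mm tall, loose; a bystander. Origin: centre of its underside, z up.
- dropper4: Small cobalt-blue glass dropper bottle with brass collar and black rubber bulb, 35 mm diameter, 107 mm tall, loose; a bystander. Origin: centre of its underside, z up.
- flask: Aluminium flask with a white screw cap, 58 mm diameter, 135 mm tall, loose; a bystander. Origin: centre of its underside.
- jar: Amber glass jar with a black cap, 52 mm diameter, 60 mm tall, loose; a bystander. Origin: centre of its underside.

How it is judged (in metres and radians):
On the way:
1. the vial stands fully down in the socket, let go, before the carriage has reached the nozzle (z of vial in the frame of bore between -0.026 and -0.018 m and horizontal distance between vial and bore below 0.004 m and angle between vial's own z axis and vertical below 0.12 rad and contact force between the fingers and vial below 0.3 N and y of bore in the frame of nozzle above 0.02 m), for 0.2 s.
At the end, for the whole second after the job is handed in: The vial stands upright (within 0.12 rad) on the floor of the socket, centred within 4 mm and untouched by the fingers; the carriage rests in the notch, the socket within 2.5 mm of the nozzle along the rail, and the fingers still grip the carriage (over 14 N) (z of vial in the frame of bore between -0.026 and -0.018 m and horizontal distance between vial and bore below 0.004 m and angle between vial's own z axis and vertical below 0.12 rad and contact force between the fingers and vial below 0.3 N and y of bore in the frame of nozzle between -0.0025 and 0.0025 m and velocity of joint carriage between -0.005 and 0.005 m/s and contact force between the fingers and carriage above 14 N); the arm keeps its last pose, push and grip.
It fails at once if the carriage is pushed out of the notch, more than 10 mm past the nozzle (y of bore in the frame of nozzle below -0.01 m).
It fails at once if a bystander bottle, flask or jar is moved more than 30 mm or knocked over (distance of any of dropper1, dropper2, dropper3, dropper4, flask, jar from where it was at the start of the episode above 0.03 m or angle between any of dropper1, dropper2, dropper3, dropper4, flask, jar's own z axis and vertical above 0.4 rad).
It also fails if it takes over 50 s, if anything falls off the work surface, if the arm or the gripper's body presses on something with over 40 N, if the wrist force passes 120 N, or if a joint passes its speed limit or range.

## Working session

There is one attempt and no reset: what is moved stays moved. The work goes in short steps, Python scripts to look and compute and a shell command to move; the robot and the scene stay as the last step left them, time stands still between calls to the robot, and variables do not carry over. Pictures are saved under pics/ and viewed, at most 10 in all, crops included, and the job is handed in when it is done.

```bash
ls; mkdir -p pics; python3 - <<'E'
from workcell import env
import cv2,numpy as np
np.set_printoptions(precision=2,suppress=True)
for n in ["scene","top"]:
    im=env.grab_frame(n); cv2.imwrite(f"pics/{n}0.png",im)
    m=env.camera_model(n); print(n,{k:(v if k!="T" else np.array(v)) for k,v in m.items()})
s=env.state();print(s)
E
```

```text
drive.py
pics
workcell.py
scene {'fx': 539.1150263746587, 'fy': 539.1150263746587, 'cx': 285.2928701973212, 'cy': 209.42376746517888, 'T': array([[   0.64,   -0.58,    0.5 , 1322.67],
       [   0.77,    0.5 ,   -0.4 , -599.48],
       [  -0.01,    0.64,    0.77, 1246.74],
       [   0.  ,    0.  ,    0.  ,    1.  ]])}
top {'fx': 461.0683989440424, 'fy': 461.0683989440424, 'cx': 279.60788866408444, 'cy': 214.73913477580584, 'T': array([[  -0.02,    0.99,   -0.1 ,  480.65],
       [  -1.  ,   -0.02,    0.01,    3.12],
       [   0.  ,    0.1 ,    1.  , 1253.94],
       [   0.  ,    0.  ,    0.  ,    1.  ]])}
{'time_s': 0.1, 'qpos': array([-74.6 ,  18.35,  89.7 ,  -0.  ,  72.04,  -1.15]), 'qvel': array([ 0.07, -0.13, -0.1 ,  0.01,  0.09, -0.02]), 'effort': array([  0.  , -41.33, -23.25,   0.07,   0.04,  -0.  ]), 'ee_pos': array([ 163.63, -550.76,  213.21]), 'ee_rot': array([-179.91,    0.  ,   16.55]), 'force': array([-0.09,  0.86,  1.13]), 'torque': array([-0.02, -0.01,  0.01]), 'gripper_force': 0.0, 'gripper_width': 91.0890190788279}
```

View pics/top0.png

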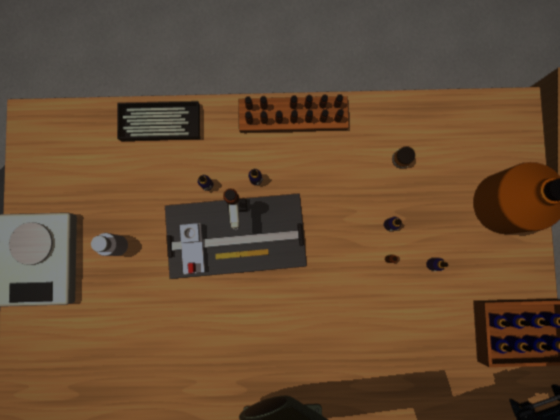

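View pics/scene0.png

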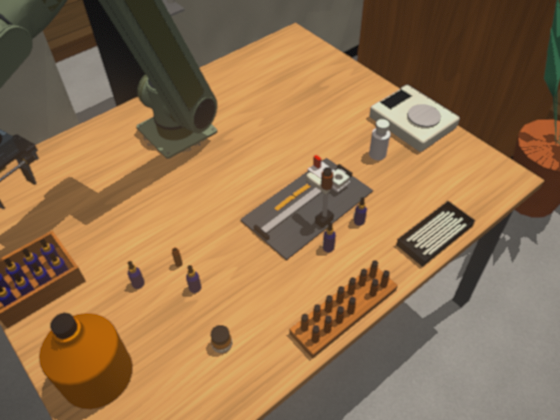

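The top view shows the vial at about (391,259), between the dropper at (394,224) and the one at (436,264). The carriage is at the left end of the rail, with the socket at (191,233) and the red tab at (191,267). The nozzle arm is at about (234,212). In the scene view the vial is at (177,257), the tab at (317,162) and the socket at (340,177).

```bash
cat > h.py <<'E'
from workcell import env
import cv2,numpy as np
np.set_printoptions(precision=1,suppress=True)
def ray(m,u,v):
    T=np.array(m["T"]); d=np.array([(u-m["cx"])/m["fx"],-(v-m["cy"])/m["fy"],-1.])
    return T[:3,3],T[:3,:3]@d
def onz(m,p,z):
    o,d=ray(m,*p); return o+d*(z-o[2])/d[2]
def tri(obs):   # [(model,(u,v)),...] -> point, residual mm
    A=[];b=[]
    for m,p in obs:
        o,d=ray(m,*p); d=d/np.linalg.norm(d); P=np.eye(3)-np.outer(d,d); A.append(P); b.append(P@o)
    A=np.vstack(A);b=np.hstack(b); x=np.linalg.lstsq(A,b,rcond=None)[0]
    return x,np.abs(A@x-b).max()
def proj(m,X):
    T=np.array(m["T"]); c=T[:3,:3].T@(np.array(X)-T[:3,3]); return np.array([m["cx"]-m["fx"]*c[0]/c[2],m["cy"]+m["fy"]*c[1]/c[2]])
E
python3 - <<'E'
from h import *
t=cv2.imread("pics/top0.png");s=cv2.imread("pics/scene0.png")
mt,ms=env.camera_model("top"),env.camera_model("scene")
def red(im):
    h=cv2.cvtColor(im,cv2.COLOR_BGR2HSV); m=cv2.inRange(h,(0,170,90),(6,255,255))|cv2.inRange(h,(174,170,90),(180,255,255))
    n,l,st,c=cv2.connectedComponentsWithStats(m); return [(st[i],c[i]) for i in range(1,n) if st[i,4]>8]
print(red(t),red(s))
print("vial",onz(mt,(391,259),35),onz(ms,(177,257),35))
print("d",[onz(mt,p,50) for p in [(394,224),(436,264)]])
print("sock",tri([(mt,(191,233)),(ms,(340,177))]))
print("tab",tri([(mt,(191,266)),(ms,(317,160))]))
a=lambda im,x,y:cv2.resize(im[y:y+75,x:x+100],(400,300),interpolation=cv2.INTER_CUBIC)
b=np.vstack([np.hstack([a(t,160,205),a(t,350,200)]),np.hstack([a(s,270,140),a(s,120,230)])])
cv2.imwrite("pics/c1.png",cv2.convertScaleAbs(b,alpha=1.6))
E
```

```text
[(array([189, 264,   4,   9,  34], dtype=int32), array([190.5, 267.8]))] [(array([314, 156,   7,   7,  28], dtype=int32), array([316.9, 158.7])), (array([315, 163,   4,   4,   9], dtype=int32), array([317.1, 164.7]))]
vial [ 475.8 -296.3   35. ] [ 475.5 -297.2   35. ]
d [array([ 566.9, -304.9,   50. ]), array([ 460. , -409.1,   50. ])]
sock (array([558.5, 229.4,  55.8]), np.float64(3.479606157534448))
tab (array([469.9, 223.1,  66.5]), np.float64(1.1706678563217565))
```

View pics/c1.png

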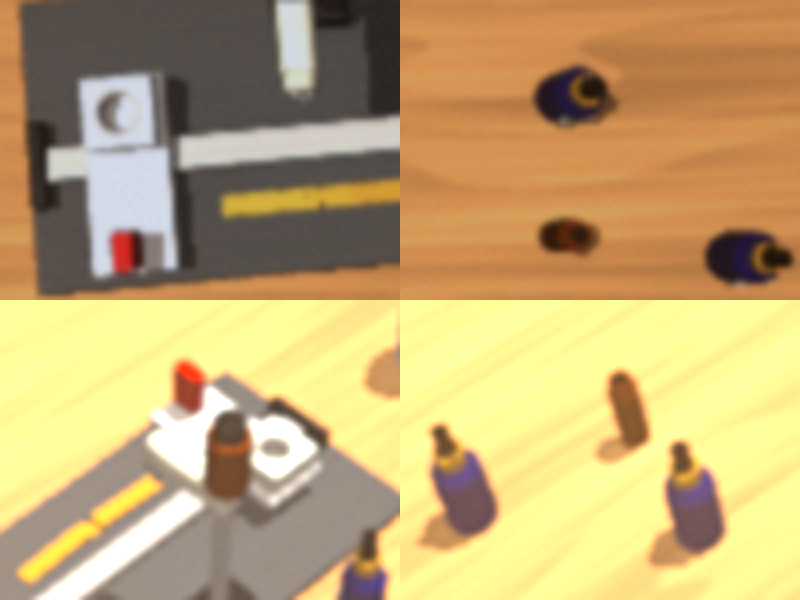

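The crops confirm the layout. The socket mouth is at top (189.8,233) and scene (338.7,176.8), and the tab is beside it. The gap in the brass strip is at top x≈240. The vial is upright, with about 91 mm and 113 mm to the two nearest droppers, so I'll close the fingers along the diagonal between them.

Units first: shifts go in units of 100 mm. So 45 mm is 0.45, -18 mm is -0.18.

```bash
python3 drive.py '0.45 -0.18 0 0 0 0;0.45 -0.18 0 0 0 0;0.45 -0.18 0 0 0 0;0.45 -0.18 0 0 0 0;0.45 -0.18 0 0 0 0;0.45 -0.18 0 0 0 0;0.45 -0.18 0 0 0 0;0 0 0 0 0 0' 91
python3 drive.py '0 0 0 0 0 -8.5;0 0 0 0 0 -8.5;0 0 0 0 0 -8.5;0 0 0 0 0 -8.5;0 0 0 0 0 -8.5;0 0 0 0 0 -8.5;0 0 0 0 0 -8.5;0 0 0 0 0 -8.5'
python3 drive.py '0 0 0 0 0 -8.5;0 0 0 0 0 -8.5;0 0 0 0 0 -8.5;0 0 0 0 0 -8.5;0 0 0 0 0 -8.5;0 0 0 0 0 -8;0 0 0 0 0 0;0 0 0 0 0 0'
python3 - <<'E'
from h import *
s=env.state(); print(s["ee_pos"],s["ee_rot"],s["qpos"])
m=env.camera_model("wrist"); im=env.grab_frame("wrist"); cv2.imwrite("pics/w1.png",im)
print({k:np.array(v) for k,v in m.items()}); print(proj(m,[476,-297,0]),proj(m,[476,-297,70]))
E
```

```text
time_s: 0.9
ee_pos: [433.6, -337.0, 213.5]
ee_rot: [-179.9, -0.1, 16.9]
force: [-0.1, -0.5, -0.2]
gripper_width: 91.1
gripper_force: 0.0
time_s: 1.7
ee_pos: [428.9, -341.1, 213.6]
ee_rot: [-179.9, -0.0, 84.9]
force: [-0.2, -0.5, 0.6]
gripper_width: 91.0
gripper_force: 0.0
time_s: 2.5
ee_pos: [429.3, -341.0, 213.7]
ee_rot: [-180.0, -0.0, 134.8]
force: [-0.1, 0.4, -0.0]
gripper_width: 91.2
gripper_force: 0.0
[ 429.3 -341.   213.7] [-180.    -0.   134.8] [-39.7  15.9  93.1  -0.   71.  -84.5]
{'fx': array(359.8), 'fy': array(359.8), 'cx': array(279.6), 'cy': array(206.1), 'T': array([[   0.7,   -0.7,   -0.2,  373.4],
       [   0.7,    0.7,    0.2, -283.7],
       [  -0. ,   -0.3,    1. ,  384.8],
       [   0. ,    0. ,    0. ,    1. ]])}
[338.  178.5] [350.  194.6]
```

View pics/w1.png

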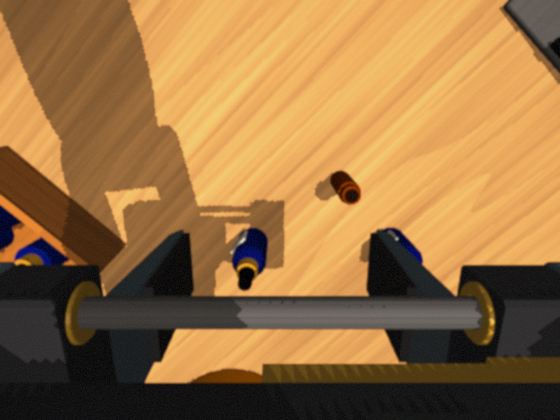

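The wrist view shows the vial with its mouth at (349,191). The droppers are at (245,250) and (400,250), to either side of the diagonal. I'll move 60 mm along tool y, then triangulate the vial from both wrist positions.

```bash
cat >> h.py <<'E'
def vialends(im,near):
    h=cv2.cvtColor(im,cv2.COLOR_BGR2HSV); b=im.astype(int)
    m=((h[...,2]<150)&(b[...,2]>b[...,0]+8)&(h[...,1]>110)&((h[...,0]<14)|(h[...,0]>170))).astype(np.uint8)*255
    m=cv2.morphologyEx(m,cv2.MORPH_CLOSE,np.ones((7,7),np.uint8))
    n,l,st,c=cv2.connectedComponentsWithStats(m)
    i=min((i for i in range(1,n) if st[i,4]>60),key=lambda i:np.hypot(*(c[i]-near)))
    return c[i],st[i],cv2.fitEllipse(max(cv2.findContours((l==i).astype(np.uint8),0,1)[0],key=len))
E
python3 - <<'E'
from h import *
m=env.camera_model("wrist"); import pickle; pickle.dump(m,open("w1.pkl","wb"))
print(vialends(cv2.imread("pics/w1.png"),(348,190)))
E
python3 drive.py '0 0.3 0 0 0 0;0 0.3 0 0 0 0;0 0 0 0 0 0;0 0 0 0 0 0'
python3 - <<'E'
from h import *
import pickle
m1=pickle.load(open("w1.pkl","rb")); c1=vialends(cv2.imread("pics/w1.png"),(348,190))[0]
s=env.state(); m2=env.camera_model("wrist"); im=env.grab_frame("wrist"); cv2.imwrite("pics/w2.png",im)
v=vialends(im,proj(m2,[476,-297,35])); c2=v[0]; print(v, proj(m2,[476,-297,35]))
print("vial centroid",tri([(m1,c1),(m2,c2)])); 
for z in(30,40): print(onz(m1,c1,z),onz(m2,c2,z))
p=s["ee_pos"];print(p,s["ee_rot"])
E
```

```text
(array([345.4, 187.4]), array([331, 171,  29,  33, 611], dtype=int32), ((345.4281005859375, 187.48170471191406), (20.430509567260742, 36.12852096557617), 144.07461547851562))
time_s: 2.95
ee_pos: [472.2, -298.1, 213.8]
ee_rot: [-180.0, -0.0, 135.1]
force: [0.1, -1.2, 0.8]
gripper_width: 91.0
gripper_force: 0.0
(array([283.1, 187.8]), array([273, 171,  21,  34, 562], dtype=int32), ((283.0638122558594, 187.93603515625), (20.607419967651367, 32.62812805175781), 0.5203127264976501)) [282.7 185.9]
vial centroid (array([ 475.8, -296.4,   45.1]), np.float64(0.08986480228082883))
[ 480.2 -296.9   30. ] [ 478.5 -299.    30. ]
[ 477.2 -296.5   40. ] [ 476.8 -297.4   40. ]
[ 472.2 -298.1  213.8] [-180.    -0.   135.1]
```

Converted, 3.7 mm is 0.037, -1.8 mm is -0.018.

```bash
python3 drive.py '-0.018 0.037 0.4 0 0 0;0 0 0.4 0 0 0;0 0 0.4 0 0 0;0 0 0.4 0 0 0;0 0 0.23 0 0 0;0 0 0 0 0 0;0 0 0 0 0 0'
python3 drive.py '0 0 0 0 0 0;0 0 0 0 0 0;0 0 0 0 0 0;0 0 0 0 0 0;0 0 0 0 0 0;0 0 0 0 0 0;0 0 0 0 0 0;0 0 0 0 0 0' 10 15
```

```text
time_s: 3.7
ee_pos: [476.0, -297.8, 31.4]
ee_rot: [-180.0, 0.0, 135.0]
force: [0.5, -0.8, 0.0]
gripper_width: 91.0
gripper_force: 0.0
time_s: 4.5
ee_pos: [476.1, -296.9, 30.9]
ee_rot: [-180.0, -0.0, 135.0]
force: [-0.5, -0.7, 0.0]
gripper_width: 29.9
gripper_force: 0.0
```

Converted, -40 mm is -0.4, -25 mm is -0.25.

```bash
python3 drive.py '0 0 0 0 0 0;0 0 0 0 0 0;0 0 0 0 0 0;0 0 0 0 0 0' 10 15
python3 drive.py '0 0 -0.4 0 0 0;0 0 -0.4 0 0 0;0 0 -0.4 0 0 0;0 0 -0.4 0 0 0;0 0 -0.25 0 0 0;0 0 0 0 0 0'
python3 - <<'E'
from h import *
t=env.grab_frame("top"); cv2.imwrite("pics/top1.png",t)
s=env.grab_frame("scene"); cv2.imwrite("pics/scene1.png",s)
E
```

```text
time_s: 4.9
ee_pos: [476.1, -296.9, 30.9]
ee_rot: [-180.0, -0.0, 135.0]
force: [-0.1, -0.9, -0.4]
gripper_width: 21.6
gripper_force: 15.0
time_s: 5.5
ee_pos: [478.0, -298.1, 220.2]
ee_rot: [179.9, 0.5, 135.0]
force: [0.4, -1.2, -0.1]
gripper_width: 21.2
gripper_force: 15.0
```

Converted, 45 mm is 0.45, 25 mm is 0.25.

```bash
python3 drive.py '0 0 0 0 0 8.5;0 0 0 0 0 8.5;0 0 0 0 0 8.5;0 0 0 0 0 8.5;0 0 0 0 0 8.5;0 0 0 0 0 2.5;0 0 0 0 0 0'
python3 drive.py '0.45 0 0 0 0 0;0.45 0 0 0 0 0;0.45 0 0 0 0 0;0.45 0 0 0 0 0;0.45 0 0 0 0 0;0.45 0 0 0 0 0;0.45 0 0 0 0 0;0.45 0 0 0 0 0'
python3 drive.py '0.45 0.1 0 0 0 0;0.25 0.2 0 0 0 0;0 0.2 0 0 0 0;0 0 0 0 0 0;0 0 0 0 0 0'
python3 - <<'E'
from h import *
import pickle
s=env.state(); print(s["ee_pos"],s["ee_rot"],s["qpos"],s["gripper_width"],s["gripper_force"])
m=env.camera_model("wrist"); im=env.grab_frame("wrist"); cv2.imwrite("pics/w3.png",im); pickle.dump(m,open("w3.pkl","wb"))
mt=env.camera_model("top"); a,b=onz(mt,(172,246),28),onz(mt,(300,236),28); print("rail y axis",a-b,np.degrees(np.arctan2(-(a-b)[0],(a-b)[1])))
E
```

```text
time_s: 6.3
ee_pos: [475.2, -296.3, 213.7]
ee_rot: [-179.8, -0.1, 90.1]
force: [-0.2, -0.9, 0.5]
gripper_width: 21.1
gripper_force: 15.0
time_s: 7.1
ee_pos: [474.8, 64.8, 214.7]
ee_rot: [-179.9, 0.0, 90.1]
force: [0.7, 0.2, -0.3]
gripper_width: 21.5
gripper_force: 15.0
time_s: 7.6
ee_pos: [524.8, 132.9, 214.5]
ee_rot: [-179.8, 0.1, 90.1]
force: [0.2, 0.2, -0.2]
gripper_width: 21.3
gripper_force: 15.0
[524.8 132.9 214.5] [-179.8    0.1   90.1] [13.  15.4 93.8 -0.  71.  12.9] 21.30764408889781 14.99477818608284
rail y axis [-18.2 340.1   0. ] 3.0695902848355763
```

View pics/w3.png

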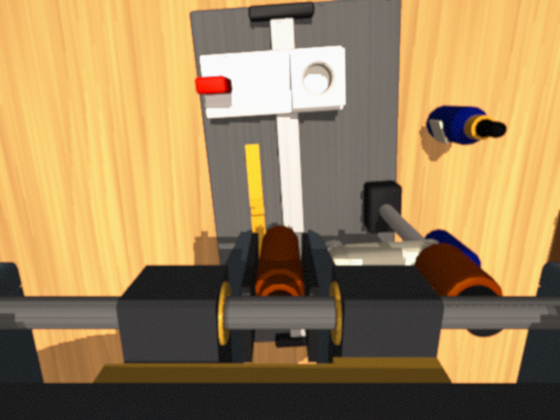

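The wrist view shows the socket mouth at (317,78), the tab top at (213,85), the brass notch near (257,210) and the nozzle arm at (340–400,252). The vial is upright in the fingers. Next is a second wrist view for stereo.

```bash
cat >> h.py <<'E'
def sock(im,near):
    g=cv2.cvtColor(im,cv2.COLOR_BGR2GRAY); x,y=[int(max(v-30,0)) for v in near]; r=g[y:y+60,x:x+60]
    _,b=cv2.threshold(r,0.85*np.percentile(r,95),255,cv2.THRESH_BINARY)
    cs,hi=cv2.findContours(b,cv2.RETR_CCOMP,cv2.CHAIN_APPROX_NONE)
    c=max((c for c,h in zip(cs,hi[0]) if h[3]>=0),key=cv2.contourArea)
    e=cv2.fitEllipse(cv2.convexHull(c)); return np.array(e[0])+(x,y),e[1]
def tab(im):
    h=cv2.cvtColor(im,cv2.COLOR_BGR2HSV); m=cv2.inRange(h,(0,190,150),(6,255,255))|cv2.inRange(h,(174,190,150),(180,255,255))
    n,l,st,c=cv2.connectedComponentsWithStats(m); i=1+np.argmax(st[1:,4]); ct=np.column_stack(np.nonzero(l==i)[::-1]).astype(np.float32)
    return c[i],st[i],cv2.minAreaRect(ct)
E
python3 drive.py '0.2 0.25 0 0 0 0;0.15 0.1 0 0 0 0;0 0 0 0 0 0;0 0 0 0 0 0'
python3 - <<'E'
from h import *
import pickle
m1=pickle.load(open("w3.pkl","rb")); i1=cv2.imread("pics/w3.png")
m2=env.camera_model("wrist"); i2=env.grab_frame("wrist"); cv2.imwrite("pics/w4.png",i2); pickle.dump(m2,open("w4.pkl","wb"))
mt,ms=env.camera_model("top"),env.camera_model("scene")
s1=sock(i1,(317,78)); g=onz(m1,s1[0],56); s2=sock(i2,proj(m2,g)); t1,t2=tab(i1),tab(i2)
print(s1,s2,t1,t2)
print("sock",tri([(m1,s1[0]),(m2,s2[0])]),onz(m1,s1[0],56),onz(m2,s2[0],56))
print("top/scene",onz(mt,(189.8,233),56),onz(ms,(338.7,176.8),56))
print("tab",tri([(m1,t1[0]),(m2,t2[0])]),onz(m1,t1[0],76),onz(m2,t2[0],76))
print(env.state()["ee_pos"])
E
```

```text
time_s: 8.05
ee_pos: [559.6, 167.4, 215.6]
ee_rot: [-179.9, 0.1, 90.0]
force: [-0.1, 0.1, -1.0]
gripper_width: 21.6
gripper_force: 15.0
(array([318.4,  76.2]), (30.521774291992188, 31.921236038208008)) (array([277.1, 117.5]), (29.81747055053711, 30.240617752075195)) (array([210.7,  84.9]), array([196,  77,  31,  17, 476], dtype=int32), ((211.0, 85.0), (16.0, 30.0), 90.0)) (array([172.1, 126.7]), array([157, 119,  30,  17, 428], dtype=int32), ((171.5, 127.0), (16.0, 29.0), 90.0))
sock (array([557.6, 232.9,  59.4]), np.float64(0.04719617846799906)) [558. 233.  56.] [557.5 232.7  56. ]
top/scene [555.9 228.9  56. ] [557.5 230.9  56. ]
tab (array([467. , 225.5,  69.2]), np.float64(0.11802728027615217)) [468.3 225.1  76. ] [468.8 226.1  76. ]
[559.6 167.2 215.8]
```

View pics/w4.png

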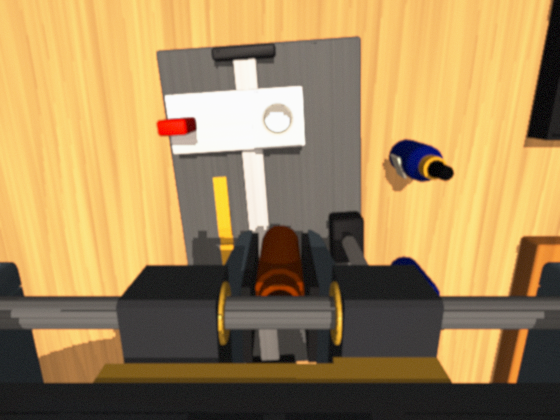

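The second view has the socket at (277,117.5) and the tab top at (172,127). The vial in the hand spans columns 258–302, and its foot ends at about row 227. I'll check how the vial's foot sits relative to the TCP.

```bash
python3 - <<'E'
from h import *
import pickle
m=pickle.load(open("w4.pkl","rb")); im=cv2.imread("pics/w4.png"); p=env.state()["ee_pos"]
h=cv2.cvtColor(im,cv2.COLOR_BGR2HSV); k=((h[...,1]>130)&(h[...,2]>30)&((h[...,0]<14)|(h[...,0]>172)))[200:300,240:320]
for r in range(20,70,4):
    c=np.nonzero(k[r])[0]; print(200+r,(c.min()+240,c.max()+240,len(c)) if len(c) else None)
for d in ([0,9,-31],[0,11,-28],[0,0,-31],[-11,0,-28],[11,0,-28],[0,11,29]): print(d,proj(m,p+np.array(d)))
E
```

```text
220 None
224 None
228 (np.int64(271), np.int64(289), 19)
232 (np.int64(267), np.int64(293), 27)
236 (np.int64(265), np.int64(296), 32)
240 (np.int64(263), np.int64(297), 35)
244 (np.int64(263), np.int64(297), 35)
248 (np.int64(262), np.int64(298), 37)
252 (np.int64(261), np.int64(298), 38)
256 (np.int64(261), np.int64(299), 39)
260 (np.int64(259), np.int64(301), 43)
264 (np.int64(258), np.int64(301), 43)
268 (np.int64(258), np.int64(301), 44)
[0, 9, -31] [278.9 225.7]
[0, 11, -28] [278.9 224.2]
[0, 0, -31] [278.9 239.9]
[-11, 0, -28] [260.4 241.7]
[11, 0, -28] [297.4 241.8]
[0, 11, 29] [278.4 268. ]
```

```bash
python3 drive.py '0.2 -0.025 0.2 0 0 0;0 0 0.4 0 0 0;0 0 0.4 0 0 0;0 0 0.08 0 0 0;0 0 0 0 0 0;0 0 0 0 0 0'
python3 - <<'E'
from h import *
import pickle
s=env.state(); p=s["ee_pos"]; print(p,s["ee_rot"])
m=env.camera_model("wrist"); im=env.grab_frame("wrist"); cv2.imwrite("pics/w5.png",im); pickle.dump(m,open("w5.pkl","wb"))
n=proj(m,[557.6,232,56]); print(n)
c,ax=sock(im,n); print(c,ax,onz(m,c,56))
m4=pickle.load(open("w4.pkl","rb")); print(tri([(m,c),(m4,(277.1,117.5))]))
t=tab(im); print(t,onz(m,t[0],76))
h=cv2.cvtColor(im,cv2.COLOR_BGR2HSV); k=((h[...,1]>130)&(h[...,2]>30)&((h[...,0]<14)|(h[...,0]>172)))[200:300,240:320]
for r in range(22,50,2):
    q=np.nonzero(k[r])[0]; print(200+r,(q.min()+240,q.max()+240) if len(q) else None)
for d in ([0,9,-31],[0,11,-28],[-11,0,-28],[11,0,-28]): print(d,proj(m,p+np.array(d)))
E
```

```text
time_s: 8.7
ee_pos: [559.4, 188.1, 109.9]
ee_rot: [179.8, -0.1, 90.0]
force: [0.9, -0.5, 0.1]
gripper_width: 21.3
gripper_force: 15.0
[559.4 188.1 109.9] [179.8  -0.1  90. ]
[275.8 160.9]
[275.8 159.7] (43.2085075378418, 43.97216033935547) [557.6 232.8  56. ]
(array([557.5, 232.8,  56.2]), np.float64(0.05125357381973572))
(array([122.4, 176. ]), array([101, 164,  44,  24, 904], dtype=int32), ((122.34072875976562, 176.1106414794922), (22.74949836730957, 42.43912124633789), 86.18592071533203)) [468.9 226.5  76. ]
222 None
224 None
226 (np.int64(274), np.int64(284))
228 (np.int64(271), np.int64(288))
230 (np.int64(268), np.int64(292))
232 (np.int64(266), np.int64(294))
234 (np.int64(265), np.int64(295))
236 (np.int64(264), np.int64(296))
238 (np.int64(263), np.int64(297))
240 (np.int64(263), np.int64(297))
242 (np.int64(262), np.int64(297))
244 (np.int64(262), np.int64(298))
246 (np.int64(262), np.int64(298))
248 (np.int64(262), np.int64(298))
[0, 9, -31] [278.7 225.4]
[0, 11, -28] [278.7 223.9]
[-11, 0, -28] [260.2 241.5]
[11, 0, -28] [297.2 241.4]
```

View pics/w5.png

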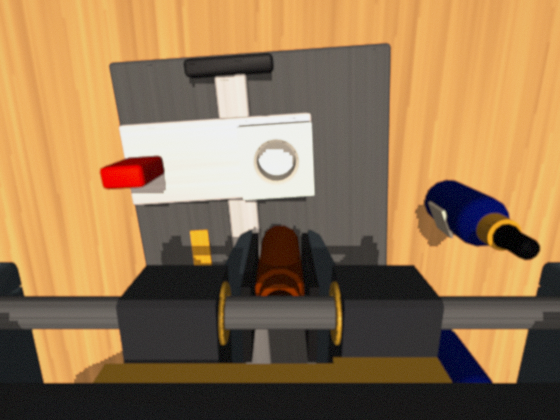

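The view shows the socket at (276,160) on the carriage plate, and stereo puts its mouth at (557.5, 232.8, 56.2). The vial's foot is at (280,225), about 0.8 mm in +x and 0.9 mm in −y from the TCP. I'll move over the socket, then lower the vial gently.

Converted, -2.6 mm is -0.026, 25 mm is 0.25.

```bash
python3 drive.py '0.25 -0.026 0 0 0 0;0.205 0 0 0 0 0;0 0 0 0 0 0;0 0 0.1 0 0 0;0 0 0.1 0 0 0;0 0 0.05 0 0 0;0 0 0.05 0 0 0;0 0 0 0 0 0'
```

```text
time_s: 9.55
ee_pos: [555.6, 232.9, 77.0]
ee_rot: [-180.0, 0.1, 90.0]
force: [1.3, -0.6, -1.5]
gripper_width: 21.6
gripper_force: 15.0
```

```bash
python3 drive.py '0 0 0.03 0 0 0;0 0 0.03 0 0 0;0 0 0.03 0 0 0;0 0 0 0 0 0;0 0 0 0 0 0'; python3 drive.py '0 0 0.02 0 0 0;0 0 0.01 0 0 0;0 0 0 0 0 0;0 0 0 0 0 0'
```

```text
time_s: 10.05
ee_pos: [555.6, 233.6, 68.7]
ee_rot: [-180.0, 0.0, 90.1]
force: [1.8, -1.2, -1.6]
gripper_width: 21.5
gripper_force: 15.0
time_s: 10.45
ee_pos: [555.7, 233.6, 65.9]
ee_rot: [180.0, 0.0, 90.0]
force: [1.3, -1.5, -0.5]
gripper_width: 21.8
gripper_force: 15.0
```

```bash
python3 drive.py '0 0 0.01 0 0 0;0 0 0.008 0 0 0;0 0 0 0 0 0;0 0 0 0 0 0'; python3 drive.py '0 0 0 0 0 0;0 0 0 0 0 0;0 0 0 0 0 0;0 0 0 0 0 0;0 0 0 0 0 0;0 0 0 0 0 0' 50; python3 drive.py '0 0 -0.25 0 0 0;0 0 -0.45 0 0 0;0 0 -0.45 0 0 0;-0.2 0 -0.3 0 0 0;-0.4 0 0 0 0 0;0 0 0 0 0 0;0 0 0 0 0 0'
python3 - <<'E'
from h import *
import pickle
s=env.state(); print(s["ee_pos"],s["ee_rot"])
m=env.camera_model("wrist"); im=env.grab_frame("wrist"); cv2.imwrite("pics/w6.png",im); pickle.dump(m,open("w6.pkl","wb"))
for z in(34,104): print(proj(m,[557.6,232.8,z]))
E
```

```text
time_s: 10.85
ee_pos: [555.8, 233.7, 64.8]
ee_rot: [180.0, -0.0, 90.1]
force: [0.7, -1.5, 5.9]
gripper_width: 21.1
gripper_force: 15.0
time_s: 11.45
ee_pos: [555.5, 233.7, 64.0]
ee_rot: [-180.0, 0.0, 90.0]
force: [-0.3, -0.6, -0.3]
gripper_width: 49.5
gripper_force: 0.0
time_s: 12.15
ee_pos: [555.5, 173.2, 209.1]
ee_rot: [-180.0, -0.0, 90.0]
force: [-0.3, 0.5, -0.0]
gripper_width: 50.1
gripper_force: 0.0
[555.5 173.2 209.1] [-180.   -0.   90.]
[281.4 123.4]
[281.8 129.1]
```

View pics/w6.png

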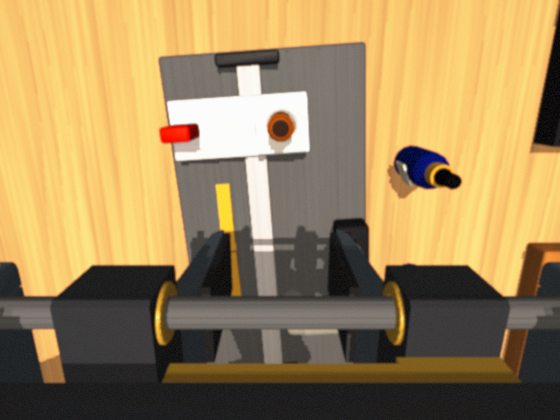

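The vial stands upright in the socket, with its mouth at (281,127) against a predicted (282,129). The tab is at (178,133) and the brass strip starts at (222,185). Next I'll move over the tab, turn 93°, and work out the rail direction and the notch position.

```bash
python3 drive.py '0.18 -0.29 -0.1 0 0 0;0.18 -0.29 -0.1 0 0 0;0.18 -0.29 0 0 0 0;0 0 0 0 0 -8.5;0 0 0 0 0 -8.5;0 0 0 0 0 -8.5;0 0 0 0 0 -8.5;0 0 0 0 0 -8.5' 70; python3 drive.py '0 0 0 0 0 -8.5;0 0 0 0 0 -8.5;0 0 0 0 0 -8.5;0 0 0 0 0 -8.5;0 0 0 0 0 -8.5;0 0 0 0 0 -8;0 0 0 0 0 0;0 0 0 0 0 0'
python3 - <<'E'
from h import *
import pickle
L=lambda n:pickle.load(open(n+".pkl","rb"))
def ang(m,a,b,z):
    d=onz(m,a,z)-onz(m,b,z); return np.degrees(np.arctan2(-d[0],d[1]))
print("yaw",ang(L("w5"),(111,65),(145,262),10),ang(L("w5"),(389,45),(386,262),10),ang(L("w6"),(160,59),(187,260),10),ang(L("w6"),(365,43),(367,218),10))
print("notch",onz(L("w3"),(257,210),12),onz(env.camera_model("top"),(240.5,255.5),12))
s=env.state(); print(s["ee_pos"],s["ee_rot"],s["qpos"])
m=env.camera_model("wrist"); im=env.grab_frame("wrist"); cv2.imwrite("pics/w7.png",im); pickle.dump(m,open("w7.pkl","wb"))
t=tab(im); print(t,onz(m,t[0],76)); print([onz(m,p,76) for p in cv2.boxPoints(t[2])])
E
```

```text
time_s: 13.0
ee_pos: [468.1, 228.8, 228.4]
ee_rot: [-179.9, -0.0, 133.0]
force: [1.0, -0.3, -0.6]
gripper_width: 70.2
gripper_force: 0.0
time_s: 13.8
ee_pos: [468.3, 228.3, 228.6]
ee_rot: [-180.0, -0.1, -177.1]
force: [-0.2, -0.0, -0.6]
gripper_width: 70.0
gripper_force: 0.0
yaw 3.0081754223910626 4.0627999692176635 2.8317084210079444 4.488603456639978
notch [499.9  98.6  12. ] [495.  101.7  12. ]
[468.3 228.3 228.6] [-180.    -0.1 -177.1] [ 24.7  12.9  95.1   0.   72.1 -68.2]
(array([277. , 188.2]), array([271, 176,  13,  25, 274], dtype=int32), ((276.8761291503906, 188.14161682128906), (23.946840286254883, 11.707344055175781), 86.18592071533203)) [466.7 226.   76. ]
[array([456.1, 219.3,  76. ]), array([454.8, 230. ,  76. ]), array([477.4, 232.7,  76. ]), array([478.7, 221.8,  76. ])]
```

View pics/w7.png

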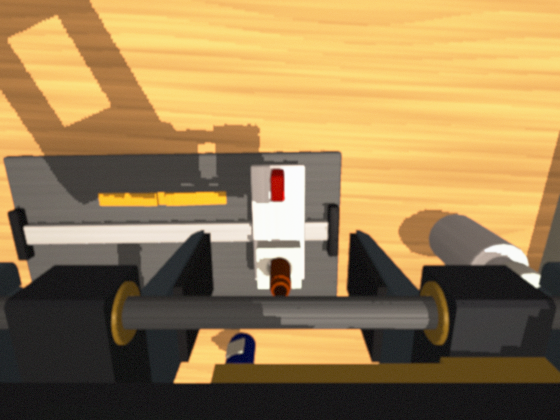

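The view shows the tab at (277,188), aligned with the fingers, and the vial in its socket at (281,275). The notch mark in the brass strip is at (158,200). I'll descend and grip the tab.

```bash
python3 - <<'E'
from h import *
import pickle
m=pickle.load(open("w7.pkl","rb")); print("notch",onz(m,(158,200),12), "vial mouth",onz(m,(282,284),104))
E
python3 drive.py '0.007 -0.015 0.4 0 0 -0.6;0 0 0.4 0 0 0;0 0 0.4 0 0 0;0 0 0.4 0 0 0;0 0 0.22 0 0 0;0 0 0 0 0 0;0 0 0 0 0 0' 70
python3 drive.py '0 0 0 0 0 0;0 0 0 0 0 0;0 0 0 0 0 0;0 0 0 0 0 0;0 0 0 0 0 0;0 0 0 0 0 0;0 0 0 0 0 0;0 0 0 0 0 0' 5 35
```

```text
notch [502.4  94.1  12. ] vial mouth [549.6 234.9 104. ]
time_s: 14.55
ee_pos: [468.4, 226.4, 47.4]
ee_rot: [180.0, 0.0, -176.4]
force: [0.5, 0.7, 0.1]
gripper_width: 70.2
gripper_force: 0.0
time_s: 15.35
ee_pos: [468.0, 226.0, 47.1]
ee_rot: [-180.0, -0.0, -176.3]
force: [-0.4, -0.7, 0.6]
gripper_width: 13.7
gripper_force: 35.0
```

Converted, -10 mm is -0.1, -8 mm is -0.08.

```bash
python3 drive.py '0 -0.04 0 0 0 0;0 -0.08 0 0 0 0;0 -0.1 0 0 0 0;0 -0.1 0 0 0 0;0 -0.1 0 0 0 0;0 -0.08 0 0 0 0;0 0 0 0 0 0;0 0 0 0 0 0';python3 drive.py '0 -0.08 0 0 0 0;0 -0.08 0 0 0 0;0 -0.08 0 0 0 0;0 -0.08 0 0 0 0;0 -0.08 0 0 0 0;0 -0.05 0 0 0 0'
```

```text
time_s: 16.15
ee_pos: [471.3, 175.5, 47.1]
ee_rot: [-180.0, 0.0, -176.4]
force: [0.6, -1.2, -0.5]
gripper_width: 13.6
gripper_force: 35.0
time_s: 16.75
ee_pos: [474.2, 131.5, 47.1]
ee_rot: [179.9, 0.0, -176.4]
force: [-0.1, 5.8, -3.0]
gripper_width: 14.1
gripper_force: 35.0
```

Converted, -4 mm is -0.04, -2 mm is -0.02.

```bash
python3 drive.py '0 -0.04 0 0 0 0;0 -0.04 0 0 0 0;0 -0.04 0 0 0 0;0 -0.04 0 0 0 0;0 -0.02 0 0 0 0;0 0 0 0 0 0;0 0 0 0 0 0'
python3 - <<'E'
from h import *
import pickle
s=env.state(); print(s["ee_pos"],s["ee_rot"],s["force"])
m=env.camera_model("wrist"); im=env.grab_frame("wrist"); pickle.dump(m,open("w8.pkl","wb"))
t=env.grab_frame("top"); sc=env.grab_frame("scene"); cv2.imwrite("pics/t8.png",t); cv2.imwrite("pics/s8.png",sc); cv2.imwrite("pics/w8.png",im)
ms,mt=env.camera_model("scene"),env.camera_model("top")
b=np.array([557.6,232.8,0])+(s["ee_pos"]-[468,226,47.1])*[1,1,0]; print("bore",b,"proj top mouth vial",proj(mt,b+[0,0,104]),proj(ms,b+[0,0,104]),proj(m,b+[0,0,104]))
p=proj(ms,b+[0,0,104]).astype(int); q=proj(mt,b+[0,0,104]).astype(int)
a=lambda im,c:cv2.convertScaleAbs(cv2.resize(im[c[1]-37:c[1]+38,c[0]-50:c[0]+50],(400,300),interpolation=cv2.INTER_CUBIC),alpha=1.5)
w=cv2.resize(im,(400,300)); print(p,q)
cv2.imwrite("pics/c8.png",np.vstack([np.hstack([a(sc,p),a(t,q)]),np.hstack([w,a(im,(280,250))])]))
E
```

```text
time_s: 17.45
ee_pos: [475.4, 112.9, 47.1]
ee_rot: [-180.0, 0.0, -176.4]
force: [1.7, 0.6, -2.6]
gripper_width: 13.7
gripper_force: 35.0
[475.4 112.9  47.1] [-180.     0.  -176.4] [ 1.7  0.6 -2.6]
bore [565.  119.7   0. ] proj top mouth vial [229.9 227.2] [313.4 185.2] [281.1 504. ]
[313 185] [229 227]
```

View pics/c8.png

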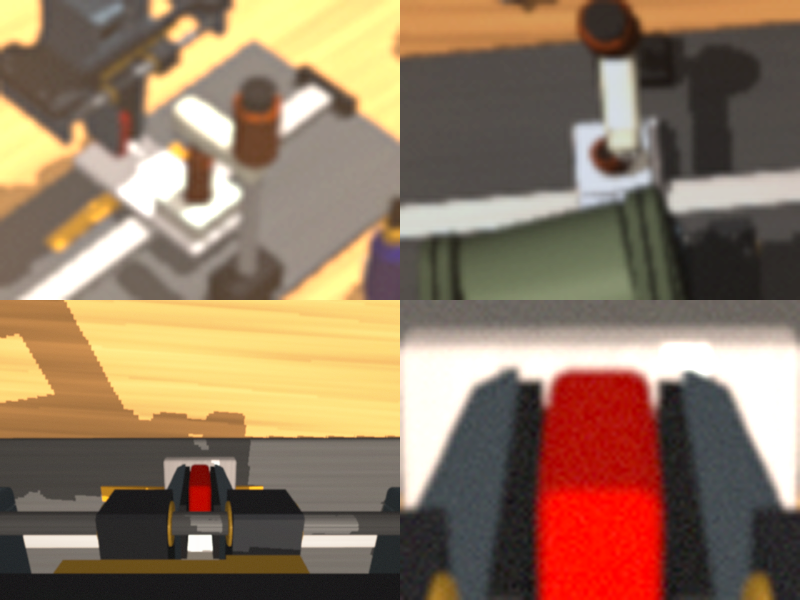

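The last view shows the vial upright in the carriage, with its mouth at top (230,229). The nozzle arm's end is at top (234.5,226), which leaves roughly 15 mm to go. I'll continue in small steps and watch the force.

Converted, -2 mm is -0.02.

```bash
python3 drive.py '0 -0.02 0 0 0 0;0 -0.02 0 0 0 0;0 -0.02 0 0 0 0;0 -0.02 0 0 0 0;0 0 0 0 0 0;0 0 0 0 0 0'|grep -E 'ee_pos|force'
for i in 1 2 3 4; do python3 drive.py '0 -0.005 0 0 0 0;0 -0.005 0 0 0 0;0 0 0 0 0 0;0 0 0 0 0 0'|grep -E 'ee_pos|force:';done
```

```text
ee_pos: [475.9, 105.3, 47.1]
force: [3.0, 1.3, -2.7]
gripper_force: 35.0
ee_pos: [476.0, 104.8, 47.2]
force: [2.4, 5.0, -3.1]
gripper_force: 35.0
ee_pos: [476.0, 103.9, 47.1]
force: [2.6, 4.7, -3.4]
gripper_force: 35.0
ee_pos: [476.1, 102.7, 47.1]
force: [3.7, 4.3, -3.9]
gripper_force: 35.0
ee_pos: [476.2, 101.3, 47.1]
force: [3.7, 3.0, -4.3]
gripper_force: 35.0
```

```bash
for i in 1 2 3; do python3 drive.py '0 -0.005 0 0 0 0;0 -0.005 0 0 0 0;0 0 0 0 0 0;0 0 0 0 0 0'|grep -E 'ee_pos|force:';done
```

```text
ee_pos: [476.3, 99.9, 47.1]
force: [4.5, 0.6, -5.6]
gripper_force: 35.0
ee_pos: [476.4, 98.9, 47.1]
force: [5.2, -0.9, -5.2]
gripper_force: 35.0
ee_pos: [476.4, 97.7, 47.1]
force: [5.1, -2.2, -5.8]
gripper_force: 35.0
```

Units first: shifts go in units of 100 mm. So -0.5 mm is -0.005.

```bash
for i in 1 2 ; do python3 drive.py '0 -0.005 0 0 0 0;0 -0.005 0 0 0 0;0 0 0 0 0 0;0 0 0 0 0 0'|grep -E 'ee_pos|force:';done
```

```text
ee_pos: [476.4, 97.1, 47.1]
force: [5.1, 0.2, -5.8]
gripper_force: 35.0
ee_pos: [476.5, 96.7, 47.1]
force: [5.2, 3.1, -6.0]
gripper_force: 35.0
```

The force rose to about 5 N on the ramp, swung to −2 N as the ball pulled in, and is now rising steeply. That, and the 129 mm of travel, match the notch. I'll let it settle, confirm it holds, and hand in.

Converted, 0.4 mm is 0.004.

```bash
python3 drive.py '0 0.004 0 0 0 0;0 0 0 0 0 0;0 0 0 0 0 0;0 0 0 0 0 0;0 0 0 0 0 0' && python3 -c "
from workcell import env
print(env.job_done())"
```

```text
time_s: 22.3
ee_pos: [476.5, 96.8, 47.1]
ee_rot: [180.0, 0.0, -176.4]
force: [4.5, 2.2, -5.7]
gripper_width: 13.5
gripper_force: 35.0
the job is handed in; nothing more can be done
None
```

The vial is upright in the socket and the carriage sits in the detent notch, judged by the force dip and 129 mm of travel, with the tab still gripped at 35 N; I handed the job in at 22.3 s, and no verdict was printed.

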